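# Load a carton in the date marker and lower its stamp

## Task

Lay the long carton flat on the bed of the date marker and slide it, end first, between the two cheeks until it is fully home against the end stop and its end holds the hinged switch lever pressed in. Then lower the stamp arm by its cross bar until the rubber pad rests on the carton, and let go of everything. Leave the other goods where they stand.

Things in the scene. Friction and masses are not known exactly. Their poses are not given: they have to be found in the camera images.
- carton: The long flat carton, plain brown cardboard with a narrow paper strip along the top: 150 (its x) x 60 (its y) x 40 mm (its z), about 0.2 to 0.4 kg, loose, lying flat. Either end may go in first. Origin: centre of its underside.
- marker: Date marker, a grey device fixed to the table. x points from its open front (robot side) to the end stop, y left, z up; origin on the table under the middle of the stop face. Steel bed 110 mm wide, top at z = 12, x = -190 to +120. Stop face at x = 0, 36 high. Behind it a housing (x = 45 to 115, top z = 74) and the arm's fork (top z = 108). In front of x = -65 the bed is bare and open at both sides.
- home (a point): Point on the bed's top at the foot of the stop face, in the middle (marker x = 0, y = 0, z = 12 mm); axes as the marker's. A carton fully home lies along x with its centre 75 mm in front of this point (x = -75). Two cheeks, 26 mm high above the bed and 72 mm apart inside, run from x = -40 to 0, their mouth flaring to about 92 mm at x = -62.
- switch (a joint): Limit-switch lever in the end stop's window, on an upright hinge: thin steel rod 38 mm long with a black roller 8 mm across. 0 = sprung out, the roller sticking out 18 mm before the stop face. Grows as pushed in: about 0.54 rad with the carton's end flush with the stop; limit 0.62. Its spring gives about 0.5 N at the roller: friction holds a carton that is let go.
- roller (a point): Centre of the switch lever's roller, 19 mm above the bed, to the right (marker -y) of the middle.
- stamp (a joint): Dark steel stamp arm, pivoted in the fork behind the stop about the marker's y. At 0 it points 0.9 rad above level, towards the front; starts at 0 to 0.15; grows as lowered; 0.9 rad = level, pad resting on a carton 40 mm high on the bed; limit 1.0. Stiff hinge: stays where left, takes 1 to 2 N at the bar. Raised, it leaves over 40 mm free above a carton on the bed.
- pivot (a point): Pivot of the stamp arm: marker x = +35, y = +17, z = 95 mm (above the table).
- bar (a point): Middle of the black cross bar (14 mm thick, 54 mm long along the marker's y) at the stamp arm's free end, 105 mm from the pivot. It swings about the pivot: raised at about marker x = -30 to -42, z = 167 to 177 mm; lowered at x = -70, z = 95 mm. The rubber pad (26 x 24 mm) hangs under the arm 60 mm from the pivot, its face 43 mm below the arm's middle line.
- short_carton: Bystander: short carton of the same cardboard, 85 x 60 x 40 mm. Origin: centre of underside.
- tin: Bystander: flat round tin, 84 mm across, 46 mm high. Origin: centre of underside.
- jar: Bystander: jar, 76 mm across, 115 mm high. Origin: centre of underside.
- spice_a: Bystander: spice jar, 56 mm across, 150 mm high. Origin: centre of underside.
- spice_b: Bystander: spice jar like the other. Origin: centre of underside.
- big_can: Bystander: can, 100 mm across, 115 mm high. Origin: centre of underside.
Things that resemble listed ones, but are neither listed nor needed, are in the scene too. Leave any red look-alike of the carton alone.

How it is judged:
On the way, in this order (a step that is already met when the one before it is completed fails the run):
1. the long carton lies home against the stop with the switch lever pressed in, the stamp still raised (value of joint switch above 0.45 rad and angle between carton's own z axis and vertical below 0.06 rad and angle between the x axis of carton and the x axis of marker, either way round below 0.1 rad and x of carton in the frame of home between -0.08 and -0.07 m and y of carton in the frame of home between -0.01 and 0.01 m and z of carton in the frame of home below 0.004 m and value of joint stamp below 0.6 rad), for 0.2 s.
2. the stamp arm is lowered onto the carton (value of joint switch above 0.45 rad and angle between carton's own z axis and vertical below 0.06 rad and angle between the x axis of carton and the x axis of marker, either way round below 0.1 rad and x of carton in the frame of home between -0.08 and -0.07 m and y of carton in the frame of home between -0.01 and 0.01 m and z of carton in the frame of home below 0.004 m and value of joint stamp above 0.84 rad), for 0.2 s.
At the end, for the whole second after the job is handed in: The long carton lies still and flat on the bed, along the marker within 0.1 rad, centre within 5 mm of home depth and 10 mm of the middle line, underside within 4 mm of the bed, tilt under 0.06 rad; the switch lever is pressed beyond 0.45 rad and the stamp arm lowered beyond 0.84 rad (all of step 2 and linear speed of carton below 0.02 m/s); the robot touches nothing.
It fails at once if another of the goods is moved by more than 30 mm or knocked over (distance of any of short_carton, tin, jar, spice_a, spice_b, big_can from where it was at the start of the episode above 0.03 m or angle between any of short_carton, tin, jar, spice_a, spice_b, big_can's own z axis and vertical above 0.5 rad).
It also fails if it takes over 64 s, if anything falls off the work surface, if the arm or the gripper's body presses on something with over 40 N, if the wrist force passes 120 N, or if a joint passes its speed limit or range.

## Robot

A 7-joint arm with a two-finger parallel gripper is mounted at the origin on the work surface. World frame = base frame: x ahead of the robot, y to its left, z up, the work surface at z = 0. Lengths are in m, angles in rad, forces in N, time in s.
With the tool pointing down it reaches from about 0.425 to 0.925 m from the base axis. Payload 6.8 kg.
Tool frame: the origin (TCP) lies between the finger pads; the fingertips stand 17 mm ahead of it and the grasp point (between the pads) lies 2 mm behind it; z points along the fingers, y is the direction in which the jaws open and shut (so a half turn about z gives the same grasp; the last joint's range is limited). The gripper opens to 88 mm and grips with 3 to 60 N. Pads are 20 mm wide; open, the fingers measure 115 mm over their backs; the gripper's body (75 mm by 178 mm) begins 61 mm behind the grasp point.
Start: joints at [-1.299, 0.477, 0.022, 1.555, -0.011, 1.109, -0.083], TCP at [0.25, 0.627, 0.24] pointing down, gripper open.
Joint ranges: [-2.96, 2.96], [-0.34, 2.1], [-1.41, 1.46], [0.24, 2.44], [-1.37, 4.51], [0.17, 1.92], [-2.96, 2.96]. Speed limits (rad/s): [2.39, 2.39, 3.14, 3.14, 3.14, 3.14, 3.14].

## Interface

Orientations are given as a unit quaternion [w, x, y, z].
In Python, from workcell import r, snapshot, outline_of, spot_point gives the robot as it stands.
- The arm moves only by the tool drive_tool, never from a script. Its argument "motion" is one flat list of numbers, 6 for each row, row after row: the shift along the tool's x, y, z in m, then the turn, a rotation vector about the tool's x, y, z in degrees. In form: [x, y, z, ax, ay, az, x, y, z, ax, ay, az, ...]. A call has exactly 10 rows; each row is the pose to reach, as a shift and turn from the pose commanded when the call began, along the tool's axes at that moment; what a row does not reach only later rows make up. A row lasts 1/8 s, in which the tool goes at most 62.5 mm and 10.7 degrees, less where a joint would pass 70% of its speed; a pose out of reach is approached as far as the arm can. A call with a gripper value outside its range is refused whole. "fingers" is the gripper's target within -1 to 1 (shut at 1, half-way at 0, fully open at -1), set as the call begins (left out, the last holds). The fingers move at their own pace and stop on an object; the grip force is fixed at half the most. Time passes only in rows, so rows that repeat a pose let the fingers close, or fill a call up. It gives the time, the measured TCP pose, the force and the opening at its end, in the units of the state.
- r.get_state(): the state, without advancing time (a new reading comes with each control period).
- snapshot(name): name is "scene" or "top" or "wrist"; returns a dict with "img" (480x640x3 uint8, blue, green, red), "range_z" (480x640 float32, m along the optical axis (not along the pixel's ray), 0 where there is no reading), "fx", "fy", "cx", "cy" (pixels), "extrinsics" (4x4, takes a point from world to camera coordinates). Camera axes: x right, y down, z forward; pixel columns grow to the right and rows downward; lengths in m; the calibration is good to about 2 mm. A picture is of the moment at which its call begins.
- r.close_job(): hands the job in, once; it reports no verdict.
Trained networks look in the newest picture that a camera, given by its name, has taken for a name from the list of things; names that differ only in an ending like _2 or _b are one class to them, and where a whole thing is asked for, a point or a joint stands for the part that bears it (a point fixed in the world has none). Each returns a list of dicts, best first, with "score" (0 to 1); they miss things now and then, are a little off and sometimes report something else, mostly with a low value. They report only what shows in the picture. A call takes as long as a camera call. They do not tell look-alikes from the thing itself.
- outline_of(camera, name): "pixels" (480x640 bool, what is visible of it) and "extent" ([left, top, right, bottom] in pixels, round what is visible of it).
- spot_point(camera, name): "point" ([row, column] in pixels: a listed point, or the origin of a listed thing).
The state is a dict: "t": time; "joint_positions": joint angles; "qd": joint speeds; "tau": joint torques, N m; "tool_pos": TCP position; "eef_rot": TCP orientation; "contact_force": force on the tool from outside, world axes, zero at the start; "torque": the same for the moment, N m; "finger_gap": finger opening in m.
Only numpy, scipy, OpenCV 4.12 (cv2) and the standard library are available. Lean on these libraries where they do the work, as an engineer would, in place of code of your own. Each camera call takes 0.05 s, during which the arm holds its last target. There are 200 camera calls.

## Working session

There is one attempt and no reset: what is moved stays moved. The work goes in short steps, Python scripts to look and compute and a tool call to move; the robot and the scene stay as the last step left them, time stands still between calls to the robot, and variables do not carry over. Pictures are saved under pics/ and viewed, about 8 in all and at most 12, crops included, and the job is handed in when it is done.

Besides the shell and the picture viewer there is one more tool, called after ">>>" in YAML: its name, and indented under it one key for each argument. drive_tool: Moves the arm, as the interface text tells. Its arguments: {"type":"object","properties":{"motion":{"type":"array","items":{"type":"number"}},"fingers":{"type":"number"}},"required":["motion"]}

```bash
ls; mkdir -p pics
cat > h.py <<'E'
import numpy as np, cv2
from workcell import r, snapshot, outline_of, spot_point
def world(s,row,col,z=None):
    E=s["extrinsics"];R=E[:3,:3];t=E[:3,3]
    d=np.array([(col-s["cx"])/s["fx"],(row-s["cy"])/s["fy"],1.0])
    c=-R.T@t; w=R.T@d
    k=s["range_z"][int(row),int(col)] if z is None else (z-c[2])/w[2]
    return c+k*w
def cloud(s,m):
    v,u=np.nonzero(m&(s["range_z"]>0)); Z=s["range_z"][v,u]
    P=np.c_[(u-s["cx"])/s["fx"]*Z,(v-s["cy"])/s["fy"]*Z,Z]
    E=s["extrinsics"]; return (P-E[:3,3])@E[:3,:3]
E
python3 - <<'E'
from h import *
S={}
for c in ("top","scene"):
    s=S[c]=snapshot(c); cv2.imwrite(f"pics/{c}0.png",s["img"])
    for n in ("carton","marker","home","bar","pivot","roller","stamp","short_carton","tin","jar","spice_a","big_can"):
        q=spot_point(c,n)
        print(c,n,[(np.round(a["point"]).astype(int).tolist(),round(a["score"],2),np.round(world(s,*a["point"]),3).tolist()) for a in q[:3]])
print(r.get_state())
E
```

```text
pics
top carton [([303, 499], 0.88, [0.35, -0.509, 0.04]), ([268, 438], 0.73, [0.309, -0.032, 1.503]), ([209, 387], 0.35, [0.595, -0.233, 0.042])]
top marker [([192, 265], 0.89, [0.651, 0.085, 0.015]), ([208, 387], 0.63, [0.599, -0.233, 0.037])]
top home [([189, 264], 0.7, [0.619, 0.076, 0.177])]
top bar [([190, 252], 0.61, [0.617, 0.101, 0.182])]
top pivot [([168, 249], 0.62, [0.692, 0.118, 0.106])]
top roller []Traceback (most recent call last):
  File "<stdin>", line 6, in <module>
ValueError: it knows: bar, big_can, carton, home, jar, marker, pivot, roller, short_carton, spice, tin
```

View pics/top0.png

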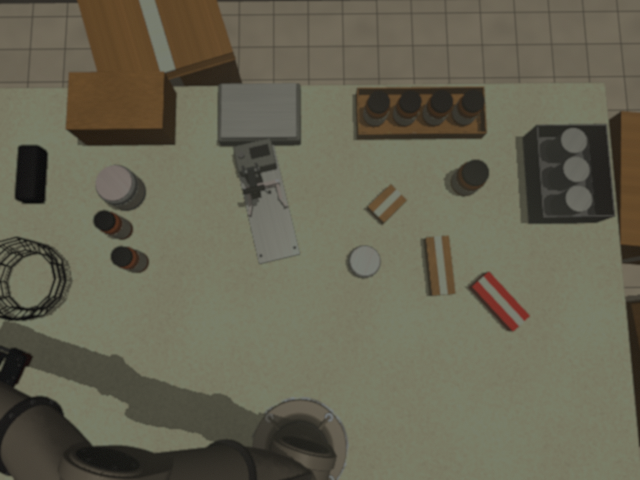

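Run:
```python
from h import *
S={}
for c in ("scene",):
    s=S[c]=snapshot(c); cv2.imwrite(f"pics/{c}0.png",s["img"])
    for n in ("carton","marker","home","bar","pivot","roller","short_carton"):
        q=spot_point(c,n)
        print(c,n,[(np.round(a["point"]).astype(int).tolist(),round(a["score"],2),np.round(world(s,*a["point"]),3).tolist()) for a in q[:3]])
st=r.get_state();print({k:np.round(v,3).tolist() for k,v in st.items()})
```

```text
scene carton [([232, 270], 0.82, [0.473, -0.332, 0.012]), ([297, 314], 0.54, [0.693, 0.12, 0.098]), ([260, 258], 0.36, [0.625, -0.205, 0.027])]
scene marker [([314, 317], 0.78, [0.714, 0.153, 0.072])]
scene home [([363, 450], 0.74, [0.578, 0.48, 0.033]), ([314, 314], 0.66, [0.72, 0.149, 0.074])]
scene bar [([258, 330], 0.75, [0.621, 0.107, 0.183])]
scene pivot [([296, 316], 0.6, [0.687, 0.12, 0.099])]
scene roller []
scene short_carton [([260, 260], 0.7, [0.619, -0.205, 0.024])]
{'t': 0.75, 'joint_positions': [-1.299, 0.477, 0.022, 1.555, -0.011, 1.109, -0.083], 'qd': [-0.0, -0.001, -0.001, 0.001, 0.0, -0.001, 0.002], 'tau': [0.0, -58.262, 1.533, -27.291, -0.054, 0.01, 0.0], 'tool_pos': [0.25, 0.627, 0.24], 'eef_rot': [0.0, 0.189, 0.982, 0.0], 'contact_force': [0.36, -0.254, 0.983], 'torque': [-0.012, 0.037, -0.009], 'finger_gap': 0.087}
```

View pics/scene0.png

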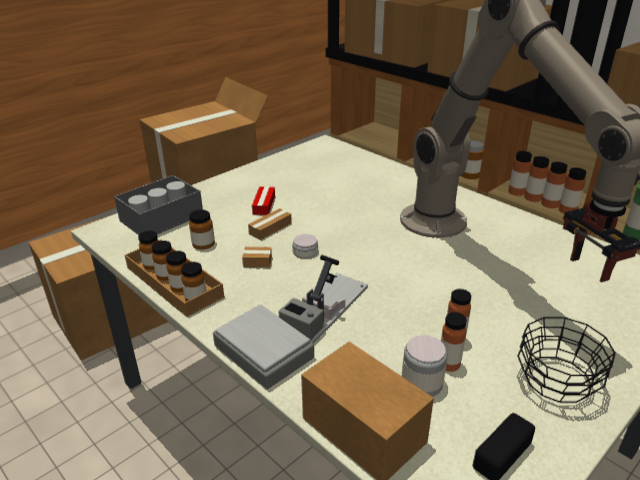

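The real long carton is at about (438,265) in the top view, with the red look-alike at (499,300). The marker bed runs from about (265,150) to (278,258), front edge towards the robot. Now the measurements.

Run:
```python
from h import *
s=snapshot("top")
def rect(P,name):
    q=cv2.minAreaRect((P[:,:2]*1000).astype(np.float32)); print(name,len(P),"ctr",np.round(q[0],1),"size",np.round(q[1],1),"ang",round(q[2],2)); print(np.round(cv2.boxPoints(q),0).tolist())
A=cloud(s,np.ones((480,640),bool))
c0=world(s,265,438,0.04);print(c0)
m=(np.hypot(A[:,0]-c0[0],A[:,1]-c0[1])<.12)&(A[:,2]>.03)&(A[:,2]<.05); rect(A[m],"carton"); print(np.median(A[m,2]))
m0=outline_of("top","marker")[0]["pixels"]
P=cloud(s,m0); print(np.histogram(P[:,2],bins=np.arange(-.01,.2,.01)))
b=P[(P[:,2]>.005)&(P[:,2]<.02)]; rect(b,"bed")
g=s["img"]
v,u=np.nonzero(m0); print(u.min(),u.max(),v.min(),v.max())
h=P[(P[:,2]>.066)&(P[:,2]<.08)]; rect(h,"housing")
h=P[(P[:,2]>.15)]; print(h.mean(0),h.max(0)); rect(h,"bar")
# scene cam
t=snapshot("scene"); A=cloud(t,np.ones((480,640),bool))
for lo,hi in((.03,.05),):
    m=(np.hypot(A[:,0]-c0[0],A[:,1]-c0[1])<.12)&(A[:,2]>lo)&(A[:,2]<hi); rect(A[m],"carton scene")
m0=outline_of("scene","marker")[0]["pixels"];P=cloud(t,m0)
rect(P[(P[:,2]>.005)&(P[:,2]<.02)],"bed scene");rect(P[(P[:,2]>.15)],"bar scene");print(P[P[:,2]>.15].mean(0));rect(P[(P[:,2]>.066)&(P[:,2]<.08)],"housing scene")
cv2.imwrite("pics/m1.png",cv2.resize(np.hstack([g[130:270,210:320],]),None,fx=4,fy=4,interpolation=2))
```

```text
[ 0.44876065 -0.35872416  0.04      ]
carton 1532 ctr [ 451.8 -402.7] size [151.9 141.5] ang 3.81
[[371.0, -337.0], [381.0, -478.0], [532.0, -468.0], [523.0, -327.0]]
0.04010054287744446
(array([  19,  802, 2276,   82,  165,  147,   49,   98,  808,   92,   22,
         73,   39,   71,   23,   19,   17,   19,   83,   63]), array([-0.01,  0.  ,  0.01,  0.02,  0.03,  0.04,  0.05,  0.06,  0.07,
        0.08,  0.09,  0.1 ,  0.11,  0.12,  0.13,  0.14,  0.15,  0.16,
        0.17,  0.18,  0.19]))
bed 3006 ctr [631.9  86. ] size [326.5 110.8] ang 12.96
[[460.0, 103.0], [485.0, -5.0], [803.0, 69.0], [779.0, 177.0]]
233 298 138 262
housing 886 ctr [726.4 107.1] size [89.7 99.4] ang 13.92
[[671.0, 145.0], [695.0, 48.0], [782.0, 70.0], [758.0, 166.0]]
[0.62482429 0.10108864 0.17552266] [0.65076347 0.12641523 0.18710896]
bar 182 ctr [631.9 103.2] size [35.8 53.4] ang 14.55
[[608.0, 125.0], [621.0, 73.0], [656.0, 82.0], [643.0, 134.0]]
carton scene 565 ctr [ 451.9 -398. ] size [158.3 145.1] ang 7.02
[[364.0, -336.0], [382.0, -480.0], [539.0, -460.0], [522.0, -316.0]]
bed scene 1212 ctr [587.6  80.7] size [375.3 161. ] ang 28.55
[[384.0, 62.0], [461.0, -80.0], [791.0, 100.0], [714.0, 241.0]]
bar scene 155 ctr [625.9 108.9] size [46.7 40.8] ang 49.25
[[595.0, 105.0], [626.0, 78.0], [657.0, 113.0], [626.0, 140.0]]
[0.62902712 0.10625655 0.17011649]
housing scene 709 ctr [726.1 109.3] size [ 92.7 103.2] ang 14.48
[[668.0, 148.0], [694.0, 48.0], [784.0, 71.0], [758.0, 171.0]]
```

View pics/m1.png

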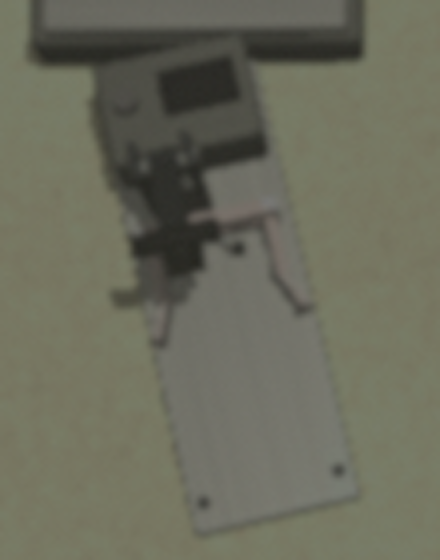

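The crop shows the bed's front corners at full-frame (259,263) and (299,254). The flared cheeks' mouth is at about (250,216) to (286,207), the roller is at (269,192), and the bar is over the left cheek. Next: fine fits of carton and bed by colour.

Run:
```python
from h import *
s=snapshot("top"); g=s["img"].astype(int); hsv=cv2.cvtColor(s["img"],cv2.COLOR_BGR2HSV)
def proj(mask,z):
    v,u=np.nonzero(mask); return np.array([world(s,a,b,z)[:2] for a,b in zip(v,u)])*1000
def big(mask,near):
    n,l=cv2.connectedComponents(mask.astype(np.uint8)); 
    return l==l[near[0],near[1]]
# carton: height>20mm region, near
rz=s["range_z"]; E=s["extrinsics"]
v,u=np.mgrid[:480,:640]
H=(np.stack([(u-s["cx"])/s["fx"]*rz,(v-s["cy"])/s["fy"]*rz,rz],-1)-E[:3,3])@E[:3,:3]
m=big((H[...,2]>.03)&(H[...,2]<.05),(265,438)); 
q=cv2.minAreaRect(proj(m,.04).astype(np.float32)); print("carton",m.sum(),q)
P=proj(m,.04);c=P.mean(0);w,V=np.linalg.eigh(np.cov((P-c).T));print("mean",c,"ang",np.degrees(np.arctan2(V[1,1],V[0,1])))
# bed
print("bed hsv",hsv[235,275],"table",hsv[235,235],hsv[280,280])
sat=hsv[...,1]<30
m=big(sat&(H[...,2]<.03),(240,275)); P=proj(m,.012)
print(m.sum()); 
th=np.radians(13.5)
for it in range(3):
    ex=np.array([np.cos(th),np.sin(th)]);ey=np.array([-ex[1],ex[0]])
    X=P@ex;Y=P@ey; x0=np.percentile(X,.3)
    L=[];R=[];xs=[]
    for x in np.arange(x0+10,x0+120,4):
        k=(X>x)&(X<x+4); 
        if k.sum()>5: xs.append(x+2);L.append(Y[k].max());R.append(Y[k].min())
    a=np.polyfit(xs,L,1);b=np.polyfit(xs,R,1); th+=np.arctan((a[0]+b[0])/2)
    print(np.degrees(th),a,b,np.mean(L)-np.mean(R))
ex=np.array([np.cos(th),np.sin(th)]);ey=np.array([-ex[1],ex[0]]);X=P@ex;Y=P@ey
fr=[X[(Y>y)&(Y<y+4)].min() for y in np.arange(Y.min()+10,Y.max()-14,4)]; print("front",np.round(fr,1))
mid=(np.mean(L)+np.mean(R))/2; f=np.median(fr); print("mid",mid,"front",f,"width",np.mean(L)-np.mean(R))
o=(f+190)*ex+mid*ey; print("marker origin",o)
for n,p in(("bar",[-36,17,172]),("pivot",[35,17,95])):
    w=o+p[0]*ex+p[1]*ey; print(n,w)
h=H.reshape(-1,3)*1000; d=(h[:,:2]-o); h=np.c_[d@ex,d@ey,h[:,2]]
k=(h[:,2]>155)&(abs(h[:,0])<100)&(abs(h[:,1])<80); print("bar in marker",h[k].min(0),h[k].max(0),h[k].mean(0), np.median(h[k&(h[:,0]<-25)],0))
k=(h[:,2]>70)&(h[:,2]<78)&(h[:,0]>20)&(h[:,0]<140)&(abs(h[:,1])<70);print("housing",np.percentile(h[k],[2,98],axis=0))
```

```text
carton 1411 ((449.80474853515625, -362.2965393066406), (149.9898223876953, 62.6838493347168), 3.710813283920288)
mean [ 449.21129474 -362.87318935] ang -176.2928636737772
bed hsv [ 33  22 117] table [ 29  47 120] [ 31  46 121]
2944
13.30260061798409 [-0.00753704 -7.17633271] [ 6.46475798e-04 -1.18132905e+02] 106.56168144310992
13.360207735300989 [-2.61163912e-03 -7.89759805e+00] [ 4.62250753e-03 -1.18463193e+02] 106.67837277060974
13.34474683175537 [-3.62453748e-03 -7.89345978e+00] [ 3.08485012e-03 -1.18131315e+02] 106.633196154654
front [471.4 472.6 470.7 471.9 470.7 471.3 471.9 470.6 471.3 472.5 473.1 471.8
 472.5 471.2 471.8 473.1 471.2 472.4 473.  471.7 472.4 471.1 471.7]
mid -63.15736269930004 front 471.81472814423694 width 106.633196154654
marker origin [658.52234227  91.30121351]
bar [619.57061654  99.53304582]
pivot [688.65353929 115.9205345 ]
bar in marker [-42.18270252  -9.15089731 156.01529756] [ -9.51225528  44.50521121 187.17248994] [-31.80810636  17.35623575 176.40728762] [-35.53460286  16.7622817  179.22490893]
housing [[ 45.45189726 -48.54123317  70.4234565 ]
 [112.79418676  46.97630694  77.77189   ]]
```

```bash
cat >> h.py <<'E'
from scipy.spatial.transform import Rotation as Ro
O=np.array([.6576,.0911]); PHI=13.4   # marker origin, yaw
def mk(x,y): 
    a=np.radians(PHI); return [O[0]+x*np.cos(a)-y*np.sin(a), O[1]+x*np.sin(a)+y*np.cos(a)]
def plan(*wps):
    """wps: (x,y,z,yaw of tool x in deg); prints tool shift and turn from present pose"""
    st=r.get_state(); q=np.array(st["eef_rot"]); R0=Ro.from_quat(q[[1,2,3,0]]); p=np.array(st["tool_pos"])
    M=R0.as_matrix(); print("t",round(st["t"],2),"at",np.round(p,4),"yaw",round(np.degrees(np.arctan2(M[1,0],M[0,0])),2),"gap",round(st["finger_gap"],4),"F",np.round(st["contact_force"],1))
    for x,y,z,yaw in wps:
        a=np.radians(yaw); R1=Ro.from_matrix(np.c_[[np.cos(a),np.sin(a),0],[np.sin(a),-np.cos(a),0],[0,0,-1.]])
        print(np.round(R0.inv().apply(np.array([x,y,z])-p),4).tolist(), np.round((R0.inv()*R1).as_rotvec(degrees=True),2).tolist())
E
python3 -c "
from h import *
plan((.47,.25,.24,90),(.5,-.1,.24,30),(.4176,-.3647,.24,3.7))"
```

```text
t 1.0 at [0.2502 0.6269 0.2397] yaw 158.24 gap 0.088 F [1.2 0.1 0. ]
[-0.3438, -0.2686, -0.0003] [0.0, -0.0, 68.24]
[-0.5015, -0.5825, -0.0004] [-0.0, -0.01, 128.24]
[-0.5231, -0.8589, -0.0004] [-0.0, -0.01, 154.54]
```

>>> drive_tool:
  motion: [-0.344,-0.269,0,0,0,68,-0.344,-0.269,0,0,0,68,-0.344,-0.269,0,0,0,68,-0.344,-0.269,0,0,0,68,-0.344,-0.269,0,0,0,68,-0.344,-0.269,0,0,0,68,-0.344,-0.269,0,0,0,68,-0.5,-0.58,0,0,0,128,-0.5,-0.58,0,0,0,128,-0.5,-0.58,0,0,0,128]
  fingers: -1

```text
t: 2.25
tool_pos: [0.486, 0.0608, 0.24]
eef_rot: [-0.0, 0.876, 0.482, 0.001]
contact_force: [2.0, -0.5, -0.4]
finger_gap: 0.0877
```

```bash
python3 -c "
from h import *
plan((.5,-.1,.24,30),(.4176,-.3647,.24,3.7),(.4176,-.3647,.1,3.7));print(r.get_state()['joint_positions'])"
```

```text
t 2.25 at [0.486  0.0608 0.24  ] yaw 57.67 gap 0.0877 F [ 2.  -0.5 -0.4]
[-0.1284, 0.0978, -0.0001] [0.01, -0.07, 27.67]
[-0.3962, 0.1698, -0.0003] [-0.01, -0.07, 53.97]
[-0.3963, 0.1697, 0.1397] [-0.01, -0.07, 53.97]
[-0.77148929  0.18069769  0.59389748  2.01813654 -0.12238942  0.97565276
 -0.6807333 ]
```

>>> drive_tool:
  motion: [-0.128,0.098,0,0,0,27,-0.128,0.098,0,0,0,27,-0.128,0.098,0,0,0,27,-0.396,0.17,0,0,0,54,-0.396,0.17,0,0,0,54,-0.396,0.17,0,0,0,54,-0.396,0.17,0,0,0,54,-0.396,0.17,0,0,0,54,-0.396,0.17,0.09,0,0,54,-0.396,0.17,0.09,0,0,54]

```text
t: 3.5
tool_pos: [0.4192, -0.3627, 0.1472]
eef_rot: [-0.001, 0.999, 0.035, -0.001]
contact_force: [0.6, 0.7, 0.9]
finger_gap: 0.0881
```

```bash
python3 -c "
from h import *
s=snapshot('wrist'); cv2.imwrite('pics/w1.png',s['img'])
plan((.4176,-.3647,.15,3.7),(.4176,-.3647,.025,3.7));print(r.get_state()['joint_positions'])
m=outline_of('wrist','carton')
for a in m[:2]:
  P=cloud(s,a['pixels']);P=P[(P[:,2]>.03)&(P[:,2]<.05)];print(a['score'],len(P),cv2.minAreaRect((P[:,:2]*1000).astype(np.float32)))"
```

```text
t 3.55 at [ 0.4183 -0.3614  0.1449] yaw 4.01 gap 0.0881 F [-0.9  1.6 -2.6]
[-0.001, 0.0033, -0.0051] [-0.21, 0.3, 0.31]
[-0.0003, 0.0037, 0.1199] [-0.21, 0.3, 0.31]
[-1.22230762e-03  5.03901048e-01  7.94036693e-01  1.97187408e+00
 -4.68280464e-01  8.64291144e-01 -4.54676923e-01]
0.87 6876 ((391.4652404785156, -496.0992736816406), (84.0538558959961, 50.631370544433594), 49.311153411865234)
0.65 22238 ((448.8575439453125, -364.7760009765625), (151.064453125, 60.24403381347656), 3.8045623302459717)
```

View pics/w1.png

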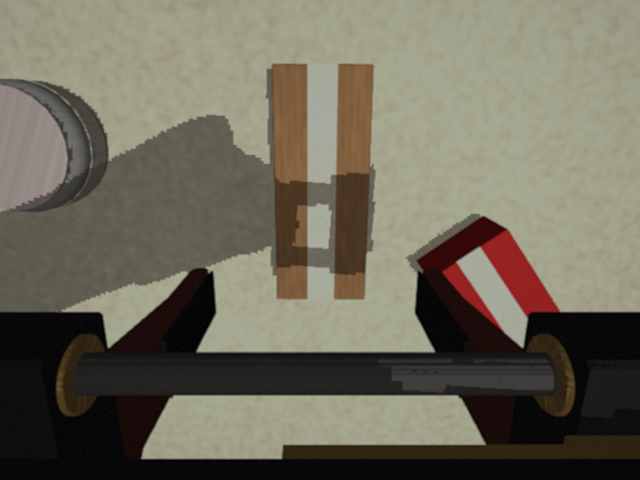

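The wrist view shows the brown carton upright at columns 272–373. The red look-alike's near corner is at (418,262), close to where the right finger goes, so I'll check the clearance.

```bash
python3 -c "
from h import *
s=snapshot('wrist');g=s['img'].astype(int)
P=cloud(s,np.ones((480,640),bool));z=s['range_z'];G=g[(z>0)]
red=(G[:,2]>60)&(G[:,2]>2.5*G[:,1])&(P[:,2]>.005)&(P[:,2]<.048);Q=P[red]*1000
a=np.radians(3.8);d=Q[:,:2]-[448.9,-364.8];x=d@[np.cos(a),np.sin(a)];y=d@[-np.sin(a),np.cos(a)]
for lo in range(-90,40,10):
  k=(x>lo)&(x<lo+10);print(lo,k.sum(),y[k].max() if k.any() else None)
for off in (-32,-20): 
  p=np.array([.4489,-.3648])+off/1000*np.array([np.cos(a),np.sin(a)]);plan((*p,.09,3.8),(*p,.025,3.8))
"
```

```text
-90 289 -105.00816131258478
-80 704 -93.86079548139443
-70 767 -85.46544613850723
-60 775 -80.29535347353405
-50 546 -85.52337868414948
-40 481 -105.3098891107014
-30 100 -112.58774584807836
-20 0 None
-10 0 None
0 0 None
10 0 None
20 0 None
30 0 None
t 3.65 at [ 0.4197 -0.3628  0.1489] yaw 4.0 gap 0.088 F [-0.5 -0.7  1. ]
[-0.0029, 0.0039, 0.0589] [-0.07, 0.12, 0.2]
[-0.0028, 0.004, 0.1239] [-0.07, 0.12, 0.2]
t 3.65 at [ 0.4197 -0.3628  0.1489] yaw 4.0 gap 0.088 F [-0.5 -0.7  1. ]
[0.0091, 0.004, 0.0589] [-0.07, 0.12, 0.2]
[0.0092, 0.0041, 0.1239] [-0.07, 0.12, 0.2]
```

>>> drive_tool:
  motion: [-0.003,0.004,0.04,0,0,0.2,-0.003,0.004,0.059,0,0,0.2,-0.003,0.004,0.059,0,0,0.2,-0.003,0.004,0.059,0,0,0.2,-0.003,0.004,0.059,0,0,0.2,-0.003,0.004,0.059,0,0,0.2,-0.003,0.004,0.059,0,0,0.2,-0.003,0.004,0.059,0,0,0.2,-0.003,0.004,0.059,0,0,0.2,-0.003,0.004,0.059,0,0,0.2]

```text
t: 4.9
tool_pos: [0.4175, -0.3674, 0.0906]
eef_rot: [-0.0, 0.999, 0.033, -0.0]
contact_force: [0.5, -0.5, -0.9]
finger_gap: 0.0881
```

```bash
python3 -c "
from h import *
p=np.array([.4489,-.3648])-.032*np.array([.9978,.0663]);plan((*p,.025,3.8))"
```

```text
t 4.9 at [ 0.4175 -0.3674  0.0906] yaw 3.81 gap 0.0881 F [ 0.5 -0.5 -0.9]
[-0.0005, -0.0005, 0.0656] [-0.01, 0.01, 0.01]
```

Well aligned. I'll descend and close.

>>> drive_tool:
  motion: [0,0,0.03,0,0,0,0,0,0.055,0,0,0,0,0,0.065,0,0,0,0,0,0.065,0,0,0,0,0,0.065,0,0,0,0,0,0.065,0,0,0,0,0,0.065,0,0,0,0,0,0.065,0,0,0,0,0,0.065,0,0,0,0,0,0.065,0,0,0]
  fingers: -1

```text
t: 6.15
tool_pos: [0.4176, -0.3674, 0.0256]
eef_rot: [-0.0, 0.999, 0.033, -0.0]
contact_force: [-0.4, 0.1, -0.8]
finger_gap: 0.088
```

>>> drive_tool:
  motion: [0,0,0,0,0,0,0,0,0,0,0,0,0,0,0,0,0,0,0,0,0,0,0,0,0,0,0,0,0,0,0,0,0,0,0,0,0,0,0,0,0,0,0,0,0,0,0,0,0,0,0,0,0,0,0,0,0,0,0,0]
  fingers: 1

```text
t: 7.4
tool_pos: [0.4175, -0.3672, 0.0256]
eef_rot: [-0.0, 0.999, 0.033, -0.0]
contact_force: [-0.6, 1.9, 1.7]
finger_gap: 0.06
```

```bash
python3 -c "
from h import *
a=mk(-190,0);b=mk(-182,0);plan((.4164,-.3669,.15,3.8),(*a,.15,13.4),(*b,.06,13.4))"
```

```text
t 7.4 at [ 0.4175 -0.3672  0.0256] yaw 3.81 gap 0.06 F [-0.6  1.9  1.7]
[-0.0011, -0.0004, -0.1244] [-0.02, 0.01, 0.01]
[-187.0757, 31.2066, -0.1029] [-0.02, 0.01, -9.59]
[-179.1874, 29.8741, -0.0138] [-0.02, 0.01, -9.59]
```

```bash
python3 -c "
from h import *
a=mk(-.19,0);b=mk(-.182,0);plan((.4175,-.3672,.13,3.8),(*a,.13,13.4),(*b,.06,13.4))"
```

```text
t 7.4 at [ 0.4175 -0.3672  0.0256] yaw 3.81 gap 0.06 F [-0.6  1.9  1.7]
[-0.0, -0.0, -0.1044] [-0.02, 0.01, 0.01]
[0.0827, -0.4097, -0.1043] [-0.02, 0.01, -9.59]
[0.0906, -0.411, -0.0343] [-0.02, 0.01, -9.59]
```

>>> drive_tool:
  motion: [0,0,-0.05,0,0,0,0,0,-0.1,0,0,0,0.01,-0.05,-0.104,0,0,-1,0.02,-0.1,-0.104,0,0,-3,0.032,-0.16,-0.104,0,0,-4,0.044,-0.22,-0.104,0,0,-6,0.056,-0.28,-0.104,0,0,-8,0.068,-0.335,-0.104,0,0,-9,0.078,-0.385,-0.104,0,0,-9.6,0.083,-0.41,-0.104,0,0,-9.6]

```text
t: 8.65
tool_pos: [0.4734, 0.0503, 0.1294]
eef_rot: [-0.0, 0.993, 0.119, 0.0]
contact_force: [-0.4, -0.6, -2.6]
finger_gap: 0.0598
```

>>> drive_tool:
  motion: [0,0,0,0,0,0,0,0,0,0,0,0,0,0,0,0,0,0,0,0,0,0,0,0,0,0,0,0,0,0,0,0,0.03,0,0,0,0,0,0.05,0,0,0,0,0,0.05,0,0,0,0,0,0.05,0,0,0,0,0,0.05,0,0,0]

```text
t: 9.9
tool_pos: [0.4739, 0.0473, 0.0805]
eef_rot: [-0.0, 0.993, 0.117, 0.001]
contact_force: [-0.1, 0.2, -4.0]
finger_gap: 0.06
```

```bash
python3 -c "
from h import *
s=snapshot('wrist'); t=snapshot('top')
cv2.imwrite('pics/w2.png',np.hstack([cv2.resize(s['img'],(400,300)),cv2.resize(t['img'][120:300,200:440],(400,300))]))
a=mk(-.182,0);plan((*a,.08,13.4),(*a,.037,13.4))"
```

```text
t 10.0 at [0.4737 0.0474 0.0803] yaw 13.41 gap 0.06 F [-0.2  0.4 -2.9]
[0.007, 0.0001, 0.0003] [-0.02, -0.08, 0.01]
[0.007, 0.0001, 0.0433] [-0.02, -0.08, 0.01]
```

View pics/w2.png

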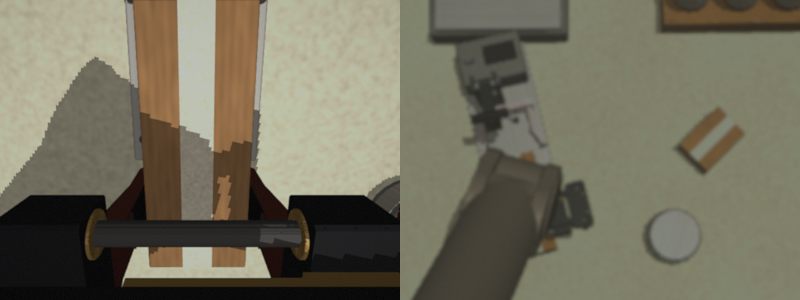

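The left panel shows the carton centred over the bed, with equal grey margins at columns 135 and 262. I'll lower it to the bed.

>>> drive_tool:
  motion: [0.002,0,0.01,0,0,0,0.002,0,0.02,0,0,0,0.002,0,0.03,0,0,0,0.002,0,0.036,0,0,0,0.002,0,0.04,0,0,0,0.002,0,0.042,0,0,0,0.002,0,0.043,0,0,0,0.002,0,0.043,0,0,0,0.002,0,0.043,0,0,0,0.002,0,0.043,0,0,0]

```text
t: 11.25
tool_pos: [0.4751, 0.0476, 0.0375]
eef_rot: [-0.001, 0.993, 0.117, 0.0]
contact_force: [-4.2, -0.5, 10.3]
finger_gap: 0.0596
```

```bash
cat > chk.py <<'E'
from h import *
s=snapshot('wrist'); H=cloud(s,s['range_z']>0)
G=s['img'][s['range_z']>0].astype(int)
d=H[:,:2]-O; a=np.radians(PHI); X=d@[np.cos(a),np.sin(a)];Y=d@[-np.sin(a),np.cos(a)]
k=(abs(Y)<.045)&(X>-.3)&(X<.005)&(H[:,2]>.043)&(H[:,2]<.062)
x,y,z=X[k],Y[k],H[k,2]
c=np.linalg.lstsq(np.c_[x,y,np.ones(k.sum())],z,rcond=None)[0]
print("n",k.sum(),"x",np.percentile(x,[.5,99.5]),"y",np.percentile(y,[1,99]),"slopes",c[:2],"z",np.median(z))
q=cv2.minAreaRect((np.c_[x,y]*1000).astype(np.float32));print(q)
for lo in np.arange(-.2,-.02,.02):
    m=(x>lo)&(x<lo+.02)
    if m.sum()>50: print(round(lo,2),np.round(np.percentile(y[m],[1,99])*1000,1),round(np.median(z[m])*1000,1))
E
python3 chk.py; python3 -c "
from h import *
plan((*mk(-.1065,0),.038,13.4))"
```

```text
n 71364 x [-0.22921787 -0.08140265] y [-0.03054614  0.02969021] slopes [-2.44236317e-03  4.30720254e-06] z 0.051772757651528015
((-155.98199462890625, -0.7289886474609375), (81.2659683227539, 150.85098266601562), 89.6952896118164)
-0.2 [-30.5  29.5] 51.8
-0.18 [-38.3  37.5] 51.8
-0.16 [-29.5  28.9] 51.8
-0.14 [-29.4  29. ] 51.8
-0.12 [-29.4  29.1] 51.8
-0.1 [-29.3  29.1] 51.7
t 11.3 at [0.4751 0.0475 0.0375] yaw 13.39 gap 0.0595 F [-4.1  0.4 10.6]
[0.0811, -0.0001, -0.0004] [-0.06, -0.02, -0.01]
```

>>> drive_tool:
  motion: [0.008,0,-0.0005,0,0,0,0.018,0,-0.0005,0,0,0,0.028,0,-0.0005,0,0,0,0.038,0,-0.0005,0,0,0,0.048,0,-0.0005,0,0,0,0.057,0,-0.0005,0,0,0,0.064,0,-0.0005,0,0,0,0.07,0,-0.0005,0,0,0,0.074,0,-0.0005,0,0,0,0.074,0,-0.0005,0,0,0]

```text
t: 12.55
tool_pos: [0.5468, 0.0643, 0.0375]
eef_rot: [-0.0, 0.993, 0.116, -0.001]
contact_force: [-5.5, -2.6, 6.9]
finger_gap: 0.0599
```

```bash
python3 chk.py; python3 -c "
from h import *
plan((*mk(-.1065,0),.038,13.4))"
```

```text
n 62509 x [-0.15581879 -0.00793536] y [-0.03135284  0.02948285] slopes [-0.00199762  0.00067741] z 0.051813084264443345
((-82.69134521484375, -0.4776039123535156), (151.31646728515625, 81.52085876464844), 0.3184032738208771)
-0.16 [-29.9  28.4] 51.8
-0.14 [-30.6  29.1] 51.7
-0.12 [-38.7  37.2] 51.9
-0.1 [-29.9  28.5] 51.8
-0.08 [-29.8  28.5] 51.8
-0.06 [-29.9  28.2] 51.8
-0.04 [-30.1  10. ] 51.8
t 12.6 at [0.5468 0.0643 0.0376] yaw 13.38 gap 0.06 F [-4.5 -2.   7.7]
[0.0075, -0.0004, -0.0005] [-0.02, 0.07, -0.02]
```

>>> drive_tool:
  motion: [0.002,0,0,0,0,0,0.004,0,0,0,0,0,0.005,0,0,0,0,0,0.006,0,0,0,0,0,0.007,0,0,0,0,0,0.008,0,0,0,0,0,0.009,0,0,0,0,0,0.009,0,0,0,0,0,0.009,0,0,0,0,0,0.009,0,0,0,0,0]

```text
t: 13.85
tool_pos: [0.5537, 0.066, 0.0375]
eef_rot: [-0.0, 0.993, 0.116, -0.002]
contact_force: [-11.9, -1.6, 13.5]
finger_gap: 0.0597
```

```bash
python3 chk.py; python3 -c "
from h import *
plan((*mk(-.1065,0),.038,13.4))"
```

```text
n 61345 x [-0.14894691 -0.00027304] y [-0.03477247  0.02989172] slopes [-0.00285687  0.00473156] z 0.05178758710277553
((-74.68746185302734, -1.6020317077636719), (81.3198471069336, 153.92811584472656), 87.92830657958984)
-0.16 [-29.9  28.4] 51.8
-0.14 [-29.8  28.4] 51.9
-0.12 [-30.8  29.3] 51.8
-0.1 [-38.6  37.1] 51.8
-0.08 [-29.9  28.5] 51.8
-0.06 [-30.   25.9] 51.8
-0.04 [-30.1   9.4] 51.8
t 13.9 at [0.5537 0.066  0.0375] yaw 13.38 gap 0.0601 F [-11.2  -2.1  15. ]
[0.0004, -0.0003, -0.0005] [-0.08, 0.27, -0.03]
```

>>> drive_tool:
  motion: [0.001,0,0,0,0,0,0.002,0,0,0,0,0,0.003,0,0,0,0,0,0.003,0,0,0,0,0,0.003,0,0,0,0,0,0.003,0,0,0,0,0,0.003,0,0,0,0,0,0.003,0,0,0,0,0,0.003,0,0,0,0,0,0.003,0,0,0,0,0]

```text
t: 15.15
tool_pos: [0.5541, 0.0661, 0.0373]
eef_rot: [-0.001, 0.993, 0.116, -0.005]
contact_force: [-18.0, -3.7, 21.9]
finger_gap: 0.0597
```

```bash
python3 chk.py|head -2; python3 -c "
from h import *
plan((*mk(-.1065,0),.038,13.4))"
```

```text
n 61800 x [-1.48927306e-01  6.53304751e-05] y [-0.03523437  0.02990644] slopes [-0.00328097  0.00483749] z 0.05179180000934515
((-74.48341369628906, -1.695465087890625), (81.27604675292969, 154.1324462890625), 88.0117416381836)
t 15.2 at [0.5541 0.0661 0.0373] yaw 13.38 gap 0.0602 F [-18.   -3.9  22. ]
[-0.0, -0.0003, -0.0007] [-0.14, 0.54, -0.02]
```

>>> drive_tool:
  motion: [-0.001,0,0,0,0,0,-0.002,0,0,0,0,0,-0.003,0,0,0,0,0,-0.003,0,0,0,0,0,-0.003,0,0,0,0,0,-0.003,0,0,0,0,0,-0.003,0,0,0,0,0,-0.003,0,0,0,0,0,-0.003,0,0,0,0,0,-0.003,0,0,0,0,0]

```text
t: 16.45
tool_pos: [0.5541, 0.0661, 0.0373]
eef_rot: [-0.0, 0.993, 0.117, -0.002]
contact_force: [-8.1, -2.8, 10.2]
finger_gap: 0.0601
```

>>> drive_tool:
  motion: [0,0,0,0,0,0,0,0,0,0,0,0,0,0,0,0,0,0,0,0,0,0,0,0,0,0,0,0,0,0,0,0,0,0,0,0,0,0,0,0,0,0,0,0,0,0,0,0,0,0,0,0,0,0,0,0,0,0,0,0]
  fingers: -1

```text
t: 17.7
tool_pos: [0.5559, 0.0669, 0.0372]
eef_rot: [-0.0, 0.993, 0.117, 0.0]
contact_force: [0.0, -0.1, 0.7]
finger_gap: 0.0883
```

```bash
python3 chk.py; python3 -c "
from h import *
plan((*mk(-.1065,0),.24,13.4))"
```

```text
n 62201 x [-0.14888642  0.00271808] y [-0.04416769  0.04350177] slopes [-0.00603801  0.00416931] z 0.05176310580908415
((-73.94036865234375, -0.045948028564453125), (89.98103332519531, 154.81251525878906), 89.86365509033203)
-0.16 [-29.8  28.5] 51.8
-0.14 [-29.8  28.5] 51.8
-0.12 [-44.5  43.8] 51.8
-0.1 [-44.4  44. ] 51.8
-0.08 [-29.9  28.5] 51.8
-0.06 [-30.   20.2] 51.8
-0.04 [-30.    8.8] 51.8
t 17.75 at [0.5559 0.067  0.0371] yaw 13.41 gap 0.0877 F [-0.6 -0.2 -0.3]
[-0.0019, 0.0001, -0.2029] [-0.0, 0.0, 0.01]
```

>>> drive_tool:
  motion: [-0.015,0,0,0,0,0,-0.03,0,0,0,0,0,-0.045,0,-0.02,0,0,0,-0.055,0,-0.05,0,0,0,-0.06,0,-0.09,0,0,0,-0.06,0,-0.13,0,0,0,-0.06,0,-0.17,0,0,0,-0.06,0,-0.2,0,0,0,-0.06,0,-0.21,0,0,0,-0.06,0,-0.21,0,0,0]
  fingers: -1

```text
t: 19.0
tool_pos: [0.4969, 0.0532, 0.2467]
eef_rot: [-0.001, 0.993, 0.117, -0.0]
contact_force: [0.4, -0.2, -0.8]
finger_gap: 0.0877
```

```bash
python3 chk.py
python3 - <<'E'
from h import *
s=snapshot('wrist'); t=snapshot('scene')
cv2.imwrite('pics/w3.png',np.hstack([cv2.resize(s['img'],(400,300)),cv2.resize(t['img'][230:350,260:420],(400,300))]))
H=cloud(s,s['range_z']>0); d=H[:,:2]-O; a=np.radians(PHI); X=d@[np.cos(a),np.sin(a)];Y=d@[-np.sin(a),np.cos(a)]
k=(H[:,2]>.16)&(H[:,2]<.2)&(X>-.07)&(X<.02)&(abs(Y)<.07);print(k.sum(),[np.percentile(v[k],[1,50,99]).round(4) for v in(X,Y,H[:,2])])
plan((*mk(-.045,.017),.24,13.4))
E
```

```text
n 12644 x [-0.14984527 -0.00548741] y [-0.03027705  0.02832011] slopes [-0.00038067  0.00049668] z 0.051788442713996005
((-77.04302978515625, -0.8445529937744141), (60.272281646728516, 147.594970703125), 89.96539306640625)
-0.16 [-30.3  28.4] 51.8
-0.14 [-30.2  28.2] 51.8
-0.12 [-30.1  28.5] 51.8
-0.1 [-30.5  28.3] 51.8
-0.08 [-30.1  28.4] 51.8
-0.06 [-30.3  28.7] 51.8
-0.04 [-30.5  27.7] 51.8
1269 [array([-0.0411, -0.0395, -0.0376]), array([-0.0092,  0.0159,  0.043 ]), array([0.1723, 0.1775, 0.1806])]
t 19.15 at [0.4966 0.0529 0.2459] yaw 13.41 gap 0.088 F [-0.5 -0.  -0.1]
[0.1205, -0.0168, 0.0056] [0.01, 0.13, 0.01]
```

View pics/w3.png

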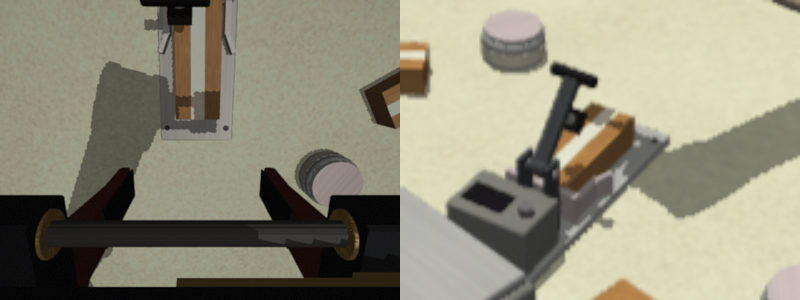

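Top and scene views show the carton seated along the bed. Its rear end measures x = -149.9 mm and the stamp is still raised, with the bar at about x = -34, y = 17, z = 174. Next I close the fingers and go over the bar.

>>> drive_tool:
  motion: [0.03,-0.004,0,0,0,0,0.06,-0.008,0,0,0,0,0.09,-0.012,0,0,0,0,0.115,-0.016,0,0,0,0,0.126,-0.017,0,0,0,0,0.126,-0.017,0,0,0,0,0.126,-0.017,0,0,0,0,0.126,-0.017,0,0,0,0,0.126,-0.017,0,0,0,0,0.126,-0.017,0,0,0,0]
  fingers: 1

```text
t: 20.4
tool_pos: [0.616, 0.0988, 0.2473]
eef_rot: [-0.0, 0.993, 0.117, 0.0]
contact_force: [0.4, 0.3, 0.4]
finger_gap: 0.0003
```

Run:
```python
from h import *
w=[]
for al in (.85,.75,.65,.55,.45,.35,.25,.18,.12,.06,0,-.04):
    x=.035-.105*np.cos(al)-.003; z=.095+.105*np.sin(al)+.024; w.append((*mk(x,.017),z,13.4))
plan(*w)
```

```text
t 20.4 at [0.616  0.0988 0.2473] yaw 13.41 gap 0.0003 F [0.4 0.3 0.4]
[0.0014, 0.0002, 0.0494] [-0.02, -0.01, 0.01]
[-0.0061, 0.0002, 0.0567] [-0.02, -0.01, 0.01]
[-0.0129, 0.0002, 0.0648] [-0.02, -0.01, 0.01]
[-0.0188, 0.0002, 0.0734] [-0.02, -0.01, 0.01]
[-0.0239, 0.0002, 0.0826] [-0.02, -0.01, 0.01]
[-0.028, 0.0002, 0.0923] [-0.02, -0.01, 0.01]
[-0.0311, 0.0002, 0.1023] [-0.02, -0.01, 0.01]
[-0.0326, 0.0002, 0.1095] [-0.02, -0.01, 0.01]
[-0.0336, 0.0002, 0.1157] [-0.02, -0.01, 0.01]
[-0.0341, 0.0002, 0.122] [-0.02, -0.01, 0.01]
[-0.0343, 0.0002, 0.1283] [-0.02, -0.01, 0.01]
[-0.0342, 0.0002, 0.1325] [-0.02, -0.01, 0.01]
```

>>> drive_tool:
  motion: [0.001,0,0.025,0,0,0,0.001,0,0.042,0,0,0,0.001,0,0.049,0,0,0,-0.006,0,0.057,0,0,0,-0.013,0,0.065,0,0,0,-0.019,0,0.073,0,0,0,-0.024,0,0.083,0,0,0,-0.028,0,0.092,0,0,0,-0.031,0,0.102,0,0,0,-0.031,0,0.102,0,0,0]

```text
t: 21.65
tool_pos: [0.5855, 0.0916, 0.1442]
eef_rot: [0.0, 0.993, 0.117, -0.001]
contact_force: [0.6, 0.1, 0.2]
finger_gap: 0.0003
```

>>> drive_tool:
  motion: [-0.001,0,0.004,0,0,0,-0.002,0,0.008,0,0,0,-0.003,0,0.013,0,0,0,-0.003,0,0.018,0,0,0,-0.003,0,0.022,0,0,0,-0.003,0,0.026,0,0,0,-0.003,0,0.029,0,0,0,-0.003,0,0.029,0,0,0,-0.003,0,0.029,0,0,0,-0.003,0,0.029,0,0,0]

```text
t: 22.9
tool_pos: [0.5832, 0.0908, 0.1184]
eef_rot: [-0.001, 0.993, 0.116, -0.0]
contact_force: [-9.6, 0.4, 24.2]
finger_gap: 0.0001
```

```bash
python3 -c "
from h import *
s=snapshot('wrist'); t=snapshot('scene')
cv2.imwrite('pics/w4.png',np.hstack([cv2.resize(s['img'],(400,300)),cv2.resize(t['img'][230:350,260:420],(400,300))]))
plan((*mk(-.073,.017),.118,13.4))"
```

```text
t 23.0 at [0.5832 0.0908 0.1184] yaw 13.38 gap 0.0004 F [-9.2  0.3 24.8]
[-0.0005, -0.0001, 0.0004] [-0.13, -0.01, -0.02]
```

View pics/w4.png

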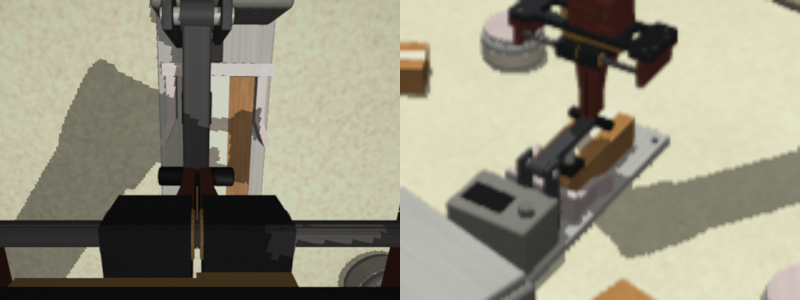

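The stamp arm is level on the carton under the fingertips with a firm 24 N contact. I'll lift straight off, back away and check.

>>> drive_tool:
  motion: [0,0,-0.005,0,0,0,0,0,-0.02,0,0,0,0,0,-0.05,0,0,0,0,0,-0.09,0,0,0,-0.03,0,-0.13,0,0,0,-0.06,0,-0.13,0,0,0,-0.08,0,-0.13,0,0,0,-0.08,0,-0.13,0,0,0,-0.08,0,-0.13,0,0,0,-0.08,0,-0.13,0,0,0]

```text
t: 24.25
tool_pos: [0.506, 0.0725, 0.2462]
eef_rot: [0.0, 0.993, 0.117, 0.0]
contact_force: [-0.4, 0.2, 0.1]
finger_gap: 0.0004
```

```bash
python3 chk.py|head -3
python3 - <<'E'
from h import *
s=snapshot('wrist'); t=snapshot('scene')
cv2.imwrite('pics/w5.png',np.hstack([cv2.resize(s['img'],(400,300)),cv2.resize(t['img'][230:350,260:420],(400,300))]))
H=cloud(s,s['range_z']>0); d=H[:,:2]-O; a=np.radians(PHI); X=d@[np.cos(a),np.sin(a)];Y=d@[-np.sin(a),np.cos(a)]
k=(H[:,2]>.08)&(H[:,2]<.2)&(X>-.1)&(X<-.055)&(abs(Y)<.07);print(k.sum(),[np.percentile(v[k],[1,50,99]).round(4) for v in(X,Y,H[:,2])])
plan()
E
```

```text
n 11307 x [-0.14929     0.00456899] y [-0.03545263  0.03448454] slopes [-0.00960698 -0.00457312] z 0.05175340873856367
((-72.71492004394531, -0.016262054443359375), (89.55651092529297, 155.39125061035156), 89.97003173828125)
-0.16 [-30.5  28.7] 51.9
1928 [array([-0.0769, -0.069 , -0.0554]), array([-0.009 ,  0.0166,  0.0431]), array([0.095 , 0.1006, 0.1027])]
t 24.4 at [0.5057 0.0723 0.2461] yaw 13.4 gap 0.0005 F [0.3 0.2 0.5]
```

View pics/w5.png

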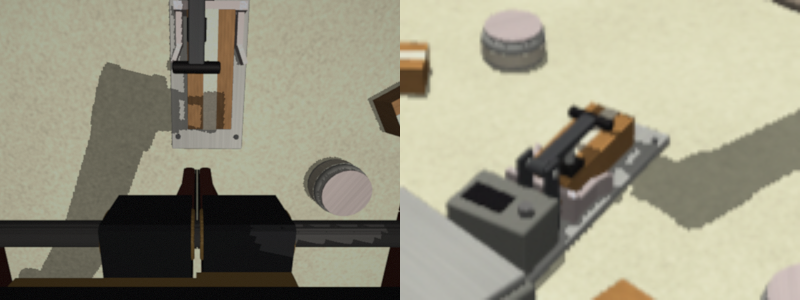

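The stamp arm stays level with its bar top at about 102 mm, the carton's rear end is at about x = -149.5 mm, and the gripper is clear.

```bash
python3 -c "
from h import *
print(r.close_job())"
```

```text
the job is handed in; nothing more can be done
None
```

The long carton is home against the stop, the stamp arm is down on it, and I handed the job in at about 24.5 s of the 64 s allowed. The hand-in reports no verdict.

I gripped the carton near its rear end, laid it on the bed, slid it in end first and pressed it against the stop. The contact was firm: about 18 N, with almost no further movement. After letting go and backing out, I pushed the stamp's cross bar down with closed fingertips, pressing with about 24 N, and lifted clear.

Last checks from the wrist camera:
- **Carton:** the rear end is at about x = -149.5 mm, so its centre is about 75 mm in front of home. It is about 1 mm off the middle line. Its top is at 51.8 mm, as expected for a flat carton on the bed.
- **Stamp arm:** level, with the bar's top at about 102 mm and the bar at x ≈ -70 mm.
- **Robot:** touching nothing, with wrist forces under 1 N.
- **Other goods:** I did not measure their final positions. Nothing looked moved in the views I had, and the closest point, beside the red look-alike, had an estimated 23 mm of clearance.

Two limits on these checks:
- **Switch lever:** I could not see it. That it is pressed in is inferred from the carton being against the stop.
- **Last carton fit:** with the stamp down, the automatic fit was skewed because it also picked up parts of the marker, so I relied on the rear end instead.

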